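# Line up hex spacers by height on the sorting strip

### The arm

A 7-joint arm with a two-finger parallel gripper is mounted at the origin on the work surface. World frame = base frame: x ahead of the robot, y to its left, z up, the work surface at z = 0. Lengths are in m, angles in rad, forces in N, time in s.
With the tool pointing down it reaches from about 0.425 to 0.925 m from the base axis. Payload 6.8 kg.
Tool frame: the origin (TCP) lies at the very end of the fingers, on their centre line; the grasp point (between the pads) lies 19 mm behind it (bot.grip_depth is the distance from the TCP to the grasp point, in m); z points along the fingers, y is the line along which they close (so a half turn about z gives the same grasp; the last joint's range is limited). The gripper opens to 88 mm and grips with 3 to 60 N. Pads are 20 mm wide; open, the fingers measure 115 mm over their backs; the gripper's body (75 mm by 178 mm) begins 61 mm behind the grasp point.
Start: joints at [0.999, 0.477, 0.022, 1.555, -0.011, 1.109, -0.083], TCP at [0.302, -0.604, 0.223] pointing down, gripper open.
Joint ranges: [-2.96, 2.96], [-0.34, 2.1], [-1.41, 1.46], [0.24, 2.44], [-1.37, 4.51], [0.17, 1.92], [-2.96, 2.96]. Speed limits (rad/s): [2.39, 2.39, 3.14, 3.14, 3.14, 3.14, 3.14].

### API

Orientations are given as a unit quaternion [x, y, z, w].
In Python, from bench import bot gives the robot as it stands. Calls block until the motion is done:
- bot.move_to(position, orientation): joint-space move of the TCP to a pose.
- bot.servo_line(position, ori=None, v=0.15, f_stop=None): straight line of the TCP; ori=None keeps the orientation; v is the mean speed in m/s. With f_stop (N) it stops when the force on the tool has changed by that much, and returns True; else False.
- bot.movej(angles): joint-space move.
- bot.set_gripper(opening, strength=None): opening from 0.0 (shut) to 1.0 (fully open); strength is the grip in N (None keeps the last); returns when the fingers have stopped.
- bot.hold(seconds).
- bot.ik(position, orientation): joint angles nearest the present ones, or None.
- bot.observe(): the state.
- bot.camera(name): name is "side" or "top" or "wrist"; returns a dict with "img" (420x560x3 uint8, red, green, blue), "z_map" (420x560 float32, m along the optical axis (not along the pixel's ray), 0 where there is no reading), "vertical_fov" (degrees; the focal length in pixels is half the picture's height over the tangent of half this angle, whatever the lens; pixels are square), "cx", "cy" (the principal point, pixels), "R" (3x3) and "t" (3): a world point X has camera coordinates R X + t. Camera axes: x right, y down, z forward; pixel columns grow to the right and rows downward; lengths in m; the calibration is good to about 2 mm. A picture is of the moment at which its call begins.
A pose or a line that the arm cannot do raises bot.Unreachable and nothing moves.
- bot.hand_in(): hands the job in; it is judged then, once.
The state is a dict: "clock": time; "joint_positions": joint angles; "joint_vel": joint speeds; "effort": joint torques, N m; "position": TCP position; "tcp_rot": TCP orientation; "wrist_force": force on the tool from outside, world axes, zero at the start; "moment": the same for the moment, N m; "grip_width": opening from 0.0 (shut) to 1.0 (fully open); "grasp_force": force on a finger pad.
Only numpy, scipy, OpenCV 4.12 (cv2) and the standard library are available. Lean on these libraries where they do the work, as an engineer would, in place of code of your own. Each camera call takes 0.05 s, during which the arm holds its last target. There are 200 camera calls.

### The job

Put the four brass hex spacers in order of height on the aluminium sorting strip: stand each one upright in the middle of its own cork disc, the shortest on the disc next to the black end stop, rising disc by disc to the tallest at the free end. Do not push the steel oscillator can or the orange probe cap out of their places.

Things in the scene. Friction and masses are not known exactly. Their poses are not given: they have to be found in the camera images.
- spacer_1_mid (a point): The shortest of four brass hex spacers: upright hexagonal prism 20 mm tall, 26 mm across the flats (30 mm across corners), about 80 g, with a dark bore in its top. Point at its centre, 10 mm above its foot; z up along its length; a pair of flats faces its x axis (and every 60 degrees round from it).
- spacer_2_mid (a point): The second shortest of four brass hex spacers: upright hexagonal prism 34 mm tall, 26 mm across the flats (30 mm across corners), about 135 g, with a dark bore in its top. Point at its centre, 17 mm above its foot; z up along its length; a pair of flats faces its x axis (and every 60 degrees round from it).
- spacer_3_mid (a point): The second tallest of four brass hex spacers: upright hexagonal prism 48 mm tall, 26 mm across the flats (30 mm across corners), about 191 g, with a dark bore in its top. Point at its centre, 24 mm above its foot; z up along its length; a pair of flats faces its x axis (and every 60 degrees round from it).
- spacer_4_mid (a point): The tallest of four brass hex spacers: upright hexagonal prism 62 mm tall, 26 mm across the flats (30 mm across corners), about 247 g, with a dark bore in its top. Point at its centre, 31 mm above its foot; z up along its length; a pair of flats faces its x axis (and every 60 degrees round from it).
- mark_1: Cork disc number 1 of 4 along the sorting strip, counted from the end with the black stop (next to the stop): 40 mm across, fixed, flat; origin at the centre of its top face, 6 mm above the bench. The strip is a fixed flat aluminium bar 54 mm wide, 4 mm thick, the discs about 60 mm apart in a row on it; the stop is a low black bar across the strip, 16 mm above the bench, about 48 mm beyond disc 1. The disc's x axis points along the strip away from the stop.
- mark_2: Cork disc number 2 of 4 along the sorting strip, counted from the end with the black stop (second from the stop): 40 mm across, fixed, flat; origin at the centre of its top face, 6 mm above the bench. The strip is a fixed flat aluminium bar 54 mm wide, 4 mm thick, the discs about 60 mm apart in a row on it; the stop is a low black bar across the strip, 16 mm above the bench, about 48 mm beyond disc 1. The disc's x axis points along the strip away from the stop.
- mark_3: Cork disc number 3 of 4 along the sorting strip, counted from the end with the black stop (third from the stop): 40 mm across, fixed, flat; origin at the centre of its top face, 6 mm above the bench. The strip is a fixed flat aluminium bar 54 mm wide, 4 mm thick, the discs about 60 mm apart in a row on it; the stop is a low black bar across the strip, 16 mm above the bench, about 48 mm beyond disc 1. The disc's x axis points along the strip away from the stop.
- mark_4: Cork disc number 4 of 4 along the sorting strip, counted from the end with the black stop (at the free end): 40 mm across, fixed, flat; origin at the centre of its top face, 6 mm above the bench. The strip is a fixed flat aluminium bar 54 mm wide, 4 mm thick, the discs about 60 mm apart in a row on it; the stop is a low black bar across the strip, 16 mm above the bench, about 48 mm beyond disc 1. The disc's x axis points along the strip away from the stop.
- osc_can: Bystander: steel crystal oscillator can, flat rectangular box 36 x 27 x 13 mm, loose, origin under its centre. Not to be moved.
- probe_cap: Bystander: orange silicone probe tip cap, a small cone standing on its 20 mm foot, 28 mm tall, loose, origin under its centre. Not to be moved.

How it is judged:
By the outcome, as a careful person would: the job done as asked, in the order asked, and still so for the second after the job is handed in, with the robot touching nothing.
It also fails if it takes over 106 s, if anything falls off the work surface, if the arm or the gripper's body presses on something with over 40 N, if the wrist force passes 120 N, or if a joint passes its speed limit or range.

## Working session

There is one attempt and no reset: what is moved stays moved. The work goes in short steps, each a Python script; the robot and the scene stay as the last script left them, time stands still between calls to the robot, and variables do not carry over. Pictures are saved under pics/ and viewed, at most 14 in all, crops included, and the job is handed in when it is done.

```bash
mkdir -p pics; ls; cat > h.py <<'E'
import numpy as np, cv2, pickle
from bench import bot
def snap(name,fn):
    c=bot.camera(name); cv2.imwrite(f'pics/{fn}.png',c['img'][:,:,::-1]); pickle.dump(c,open(f'{fn}.pkl','wb')); return c
def load(fn): return pickle.load(open(f'{fn}.pkl','rb'))
def foc(c): return c['img'].shape[0]/2/np.tan(np.radians(c['vertical_fov'])/2)
def ray(c,u,v,z):
    "pixel -> world point on plane z"
    d=c['R'].T@np.array([(u-c['cx'])/foc(c),(v-c['cy'])/foc(c),1]); o=-c['R'].T@c['t']
    return o+d*(z-o[2])/d[2]
def cloud(c):
    v,u=np.mgrid[:c['img'].shape[0],:c['img'].shape[1]]; z=c['z_map']
    P=np.stack([(u-c['cx'])/foc(c)*z,(v-c['cy'])/foc(c)*z,z],-1)
    W=(P-c['t'])@c['R']; W[z==0]=np.nan; return W
E
python3 - <<'E'
from h import *
for n in('top','side'):
    c=snap(n,n+'0'); print(n,c['vertical_fov'],c['cx'],c['cy'],c['R'].round(3).tolist(),c['t'].round(3))
print(bot.observe())
E
```

```text
pics
top 56.28863190762011 275.3495857736467 210.39440974068364 [[-0.028, -0.999, -0.033], [-0.993, 0.031, -0.116], [0.117, 0.029, -0.993]] [0.025 0.568 0.798]
side 45.71523384961469 280.4216561399814 205.73213333213744 [[0.992, -0.128, -0.005], [-0.081, -0.598, -0.797], [0.1, 0.791, -0.604]] [-0.537  0.086  1.228]
{'clock': 0.1, 'joint_positions': array([ 0.99888093,  0.47771929,  0.02235478,  1.55630066, -0.01150641,
        1.10930449, -0.08311146]), 'joint_vel': array([ 0.00108613, -0.0041595 ,  0.00114244, -0.00431902,  0.00120176,
       -0.00063916,  0.0005824 ]), 'effort': array([ 4.04533828e-03, -5.84103942e+01,  1.53979037e+00, -2.73317814e+01,
       -5.42492035e-02,  1.30539603e-02,  3.40137876e-05]), 'position': array([ 0.30172296, -0.60322715,  0.22179986]), 'tcp_rot': array([ 9.73229920e-01,  2.29832288e-01, -2.40123685e-04, -7.64944759e-04]), 'wrist_force': array([ 1.33460965, -0.4841697 ,  0.99405596]), 'moment': array([0.00155215, 0.00063279, 0.00814424]), 'grasp_force': 0.0, 'grip_width': 0.9976962451229435}
```

View pics/top0.png

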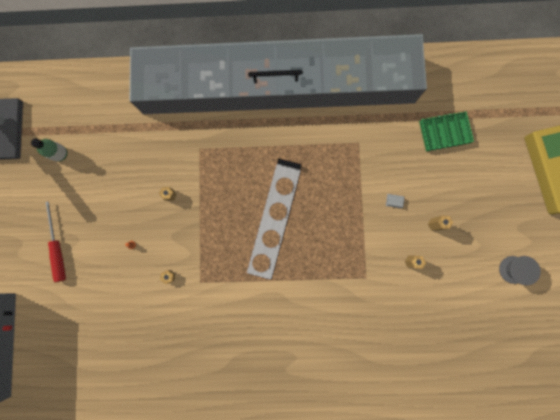

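View pics/side0.png

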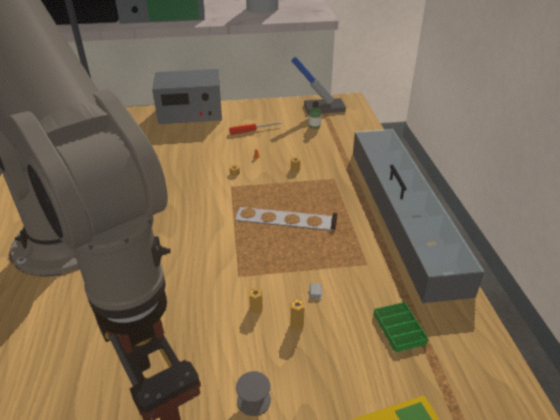

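The top view shows spacers near (167,194), (169,277), (445,223) and (418,263). The discs run from (285,186), by the stop at (289,164), to (261,263). The can is at (396,202) and the cap at (131,245).

```bash
python3 - <<'E'
from h import *
c=load('top0'); W=cloud(c)
for n,(u,v) in dict(a=(167,194),b=(169,277),c=(445,223),d=(418,263),cap=(131,245),can=(396,202)).items():
    p=W[v-14:v+15,u-14:u+15].reshape(-1,3); p=p[p[:,2]>0.009]; hi=np.nanpercentile(p[:,2],90)
    q=p[p[:,2]>hi-0.006]; print(n,hi.round(4),q.mean(0).round(4),np.ptp(q,axis=0).round(3),len(q))
for u,v in((285,186),(278,211),(271,238),(261,263),(289,164)):
    print(ray(c,u,v,0.006).round(4),W[v,u].round(4))
E
```

```text
a 0.0351 [0.615  0.2428 0.0333] [0.026 0.028 0.01 ] 129
b 0.0204 [0.4353 0.2448 0.0191] [0.027 0.027 0.007] 136
c 0.0632 [ 0.5315 -0.3334  0.0617] [0.025 0.029 0.008] 160
d 0.0493 [ 0.4531 -0.2789  0.0478] [0.024 0.028 0.007] 153
cap 0.0269 [0.5068 0.3274 0.0247] [0.011 0.01  0.008] 24
can 0.0146 [ 0.5852 -0.2516  0.0129] [0.027 0.033 0.007] 169
[ 0.6256 -0.014   0.006 ] [ 0.6259 -0.014   0.0043]
[0.5706 0.003  0.006 ] [0.5706 0.003  0.0061]
[0.5121 0.0199 0.006 ] [0.5121 0.02   0.0051]
[0.4588 0.0429 0.006 ] [0.4588 0.0429 0.0068]
[ 0.6748 -0.0244  0.006 ] [ 0.6723 -0.0243  0.0164]
```

```bash
cat >> h.py <<'E'
def q(yaw): return [np.cos(yaw/2),np.sin(yaw/2),0,0]   # tool down, tool x at angle yaw
E
python3 - <<'E'
from h import *
bot.move_to([0.47,-0.30,0.22],q(0)); print(bot.observe()['clock'], bot.observe()['joint_positions'].round(2))
c=snap('wrist','w1'); print(c['R'].round(3).tolist(),(-c['R'].T@c['t']).round(3),c['vertical_fov'])
bot.move_to([0.50,0.01,0.22],q(0)); print(bot.observe()['clock'], bot.observe()['joint_positions'].round(2))
c=snap('wrist','w2')
for n in('w1','w2'):
    c=load(n)
    print(n,[(c['cx']+foc(c)*p[0]/p[2],c['cy']+foc(c)*p[1]/p[2]) for p in [c['R']@np.array(x)+c['t'] for x in([.5315,-.3334,.062],[.4531,-.2789,.048],[.6256,-.014,.006],[.4588,.0429,.006])]])
cv2.imwrite('pics/w12.png',np.vstack([cv2.resize(load(n)['img'][:,:,::-1],(400,300)) for n in('w1','w2')]))
E
```

```text
1.4083 [ 0.46  0.29 -0.01  1.84  0.    1.01 -1.12]
[[-0.001, -1.0, 0.001], [-0.958, 0.002, 0.285], [-0.285, -0.001, -0.958]] [ 0.548 -0.301  0.382] 65.62331147889105
2.65 [ 0.02  0.2  -0.18  1.96  0.04  0.99 -1.76]
w1 [(np.float64(308.9195526566428), np.float64(130.03776569245002)), (np.float64(254.40207760779043), np.float64(204.97887701043308)), (np.float64(-1.6173191134543003), np.float64(34.51221272775726)), (np.float64(-15.373345197410401), np.float64(191.09746858320725))]
w2 [(np.float64(622.8548892667811), np.float64(161.2311535610994)), (np.float64(538.2296360486737), np.float64(231.25492358103344)), (np.float64(295.91844313926924), np.float64(66.08619883801782)), (np.float64(246.78422425232603), np.float64(215.4040338350162))]
```

View pics/w12.png

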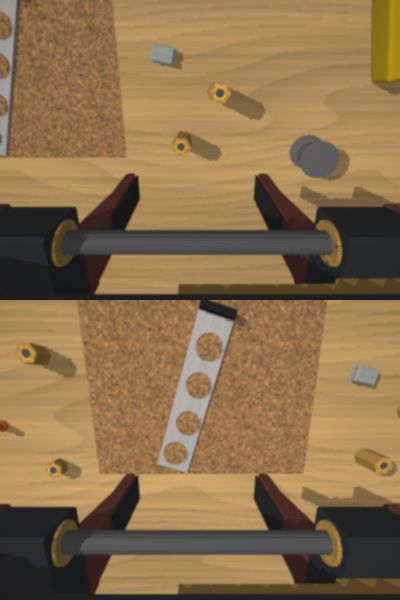

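w1 shows spacer 4 at (308,130) and spacer 3 at (253,203), both within about 2 px of prediction. w2 shows the whole strip with spacers 2 and 1 at (43,74) and (77,235). Next I'll enlarge these.

```bash
python3 - <<'E'
from h import *
def crop(n,u,v,s,k): 
    im=cv2.copyMakeBorder(load(n)['img'],40,40,40,40,cv2.BORDER_CONSTANT)
    return cv2.resize(im[v+40-s:v+40+s,u+40-s:u+40+s,::-1],None,fx=k,fy=k,interpolation=cv2.INTER_CUBIC)
h=[crop(*a,25,6) for a in(('w1',308,130),('w1',253,203),('w2',43,74),('w2',77,235))]
cv2.imwrite('pics/hex.png',np.vstack([np.hstack(h[:2]),np.hstack(h[2:])]))
c=load('w2'); W=cloud(c); im=c['img']
# discs: brown on grey strip; restrict to saturation and strip z
s=cv2.cvtColor(im,cv2.COLOR_RGB2HSV)[:,:,1]
strip=((s<60)).astype(np.uint8); roi=np.zeros_like(strip); roi[10:242,200:345]=1; strip*=roi
cnt,_=cv2.findContours(strip,cv2.RETR_LIST,cv2.CHAIN_APPROX_NONE)
for k in cnt:
    if 300<cv2.contourArea(k)<2500:
        p=np.array([ray(c,u,v,.006)[:2] for u,v in k[:,0]]); (x,y),r=cv2.minEnclosingCircle((p*1000).astype(np.float32))
        m=cv2.moments((p*1e4).astype(np.int32)); print(cv2.contourArea(k),m['m10']/m['m00']/1e4,m['m01']/m['m00']/1e4,r)
E
```

```text
850.5 0.4599732279161463 0.0452430185373876 21.062440872192383
939.5 0.5113811758902875 0.0225975706190552 20.927230834960938
1081.0 0.5706927126055898 0.0056998154320532565 20.904573440551758
1233.0 0.625957475309122 -0.010051428960261297 20.815879821777344
```

View pics/hex.png

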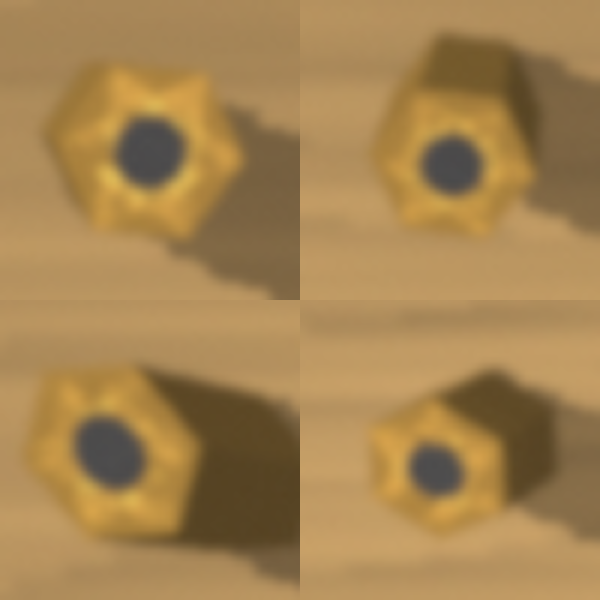

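```bash
cat >> h.py <<'E'
H={1:.020,2:.034,3:.048,4:.062}
def hexfit(c,pts,z):
    P=np.array([ray(c,u,v,z)[:2] for u,v in pts]); m=P.mean(0); d=P-m
    a=np.angle(np.exp(6j*np.arctan2(d[:,1],d[:,0])).mean())/6   # corner angle
    n=np.degrees(a)+30                                      # flat normal, mod 60
    return m, (n+90+30)%60-30, np.linalg.norm(d,axis=1)     # tool yaw in (-30,30]
E
python3 - <<'E'
from h import *
D={4:('w1',(283,105),[(45,130),(95,65),(208,75),(243,160),(187,237),(100,225)],(150,152)),
3:('w1',(228,178),[(115,95),(205,100),(233,175),(185,235),(105,225),(75,155)],(153,165)),
2:('w2',(18,49),[(38,75),(137,67),(200,145),(180,237),(95,235),(25,160)],(110,153)),
1:('w2',(52,210),[(72,128),(138,100),(205,140),(203,205),(140,235),(72,203)],(137,170))}
for k,(n,o,p,b) in D.items():
    c=load(n); m,y,r=hexfit(c,np.array(o)+np.array(p)/6-.4,H[k]); print(k,m.round(4),y.round(1),(r*1000).round(1),ray(c,*(np.array(o)+np.array(b)/6-.4),H[k]).round(4))
E
```

```text
4 [ 0.532  -0.3316] 25.3 [16.5 15.4 14.8 15.5 15.4 13.8] [ 0.5316 -0.3321  0.062 ]
3 [ 0.453  -0.2775] 22.9 [14.3 15.1 14.3 14.2 14.3 13.9] [ 0.453  -0.2775  0.048 ]
2 [0.6153 0.245 ] -25.1 [15.4 14.8 14.8 15.5 13.8 14.7] [0.6154 0.2454 0.034 ]
1 [0.436  0.2472] -6.7 [14.4 14.7 15.5 13.9 14.4 16.2] [0.4357 0.2475 0.02  ]
```

```bash
cat >> h.py <<'E'
S={4:(.532,-.3325,25.3),3:(.453,-.2782,22.9),2:(.6153,.244,-25.1),1:(.4357,.2462,-6.7)}
M={1:(.626,-.011),2:(.5707,.0047),3:(.5115,.0216),4:(.4597,.0443)}
ZG={1:.004,2:.006,3:.012,4:.020}   # TCP height at grasp on the bench
PY=np.radians(-18.4)
def o(): return bot.observe()
def pick(k,x,y,yaw,z0=0.):
    Q=q(np.radians(yaw)); bot.move_to([x,y,z0+.11],Q); bot.set_gripper(.6)
    bot.servo_line([x,y,z0+ZG[k]],v=.12); bot.set_gripper(0.,25)
    s=o(); print('grip',k,s['grip_width']*88,s['grasp_force'])
    bot.servo_line([x,y,z0+.12],v=.15); s=o(); print('lifted',s['grip_width']*88,s['grasp_force'],s['wrist_force'].round(2))
def place(k,x,y,yaw=PY):
    bot.move_to([x,y,.13],q(yaw)); bot.servo_line([x,y,ZG[k]+.012],v=.12)
    hit=bot.servo_line([x,y,ZG[k]+.003],v=.02,f_stop=4); z=o()['position']; print('touch',hit,z.round(4))
    bot.set_gripper(.6); bot.servo_line([x,y,.13],v=.15); print('clock',o()['clock'])
E
python3 - <<'E'
from h import *
pick(1,*S[1]); place(1,*M[1])
bot.move_to([.52,.0,.15],q(PY)); snap('wrist','w3'); print(o()['clock'])
E
```

```text
grip 1 25.778899402522132 25.000436134287156
lifted 26.06529856835511 24.999856611248106 [ 0.07 -0.46 -0.97]
touch True [ 0.6265 -0.011   0.0102]
clock 11.2083
11.7667
```

View pics/w3.png

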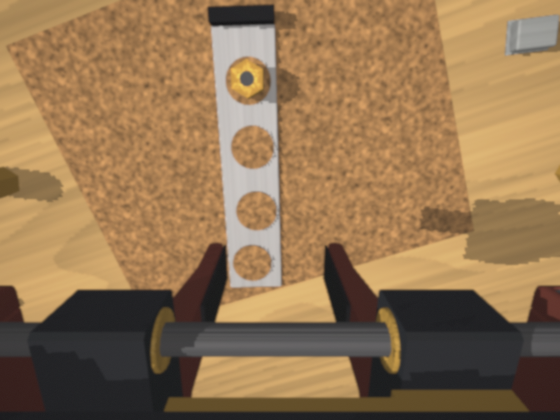

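Spacer 1 stands on disc 1 with its bore at (247,78). Discs 2–4 are at about (253,147), (257,211) and (253,262). I'll use the known release point to measure the camera bias.

```bash
cat > m.py <<'E'
from h import *
def discs(n,box):
    c=load(n); im=c['img']; s=cv2.cvtColor(im,cv2.COLOR_RGB2HSV)[:,:,1]
    st=(s<60).astype(np.uint8); r=np.zeros_like(st); u0,v0,u1,v1=box; r[v0:v1,u0:u1]=1; st=cv2.morphologyEx(st*r,cv2.MORPH_CLOSE,np.ones((3,3)))
    for k in cv2.findContours(st,cv2.RETR_CCOMP,cv2.CHAIN_APPROX_NONE)[0]:
        if 500<cv2.contourArea(k)<4000:
            k=cv2.convexHull(k); p=np.array([ray(c,u,v,.005)[:2] for u,v in k[:,0]]).astype(np.float32)*1000
            (x,y),(a,b),_=cv2.fitEllipse(p); e=cv2.minEnclosingCircle(p); print('disc',round(x,1),round(y,1),'diam',round(a,1),round(b,1),'enc',np.round(e[0],1),round(e[1],1),k[:,0].mean(0).round())
E
python3 - <<'E'
from m import *
c=load('w3'); discs('w3',(200,20,290,290))
print('bore',ray(c,247,78,.026).round(4)); 
h=c['img'][45:115,205:290,::-1]; cv2.imwrite('pics/z3.png',cv2.resize(h,None,fx=7,fy=7,interpolation=cv2.INTER_CUBIC))
E
```

```text
disc 459.6 45.5 diam 41.5 42.2 enc [459.6  45.3] 21.3 [252. 262.]
disc 511.2 22.7 diam 41.3 41.8 enc [511.2  22.8] 21.0 [252. 210.]
disc 570.8 5.8 diam 41.1 41.2 enc [570.8   5.8] 20.8 [251. 147.]
disc 626.3 -9.9 diam 40.9 41.2 enc [626.3  -9.9] 20.6 [245.  79.]
bore [ 0.6263 -0.011   0.026 ]
```

View pics/z3.png

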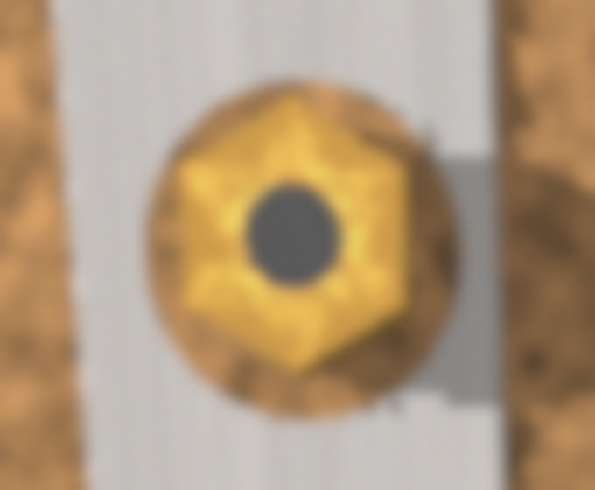

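Spacer 1 is about 1 mm off centre, and the wrist camera agrees with the TCP to under 1 mm. I'll use the wrist values for the rest.

```bash
cat >> h.py <<'E'
S.update({4:(.5318,-.332,25.3),3:(.453,-.2775,22.9),2:(.6153,.2451,-25.1)})
M.update({2:(.5708,.0058),3:(.5112,.0227),4:(.4596,.0454)})
E
python3 - <<'E'
from h import *
for k in(2,3,4): pick(k,*S[k]); place(k,*M[k])
bot.move_to([.52,.0,.17],q(PY)); snap('wrist','w4'); snap('top','top4'); print(o()['clock'])
E
```

```text
grip 2 25.790911614499894 25.0003216532059
lifted 25.982530227711354 24.999680249020457 [-0.62 -0.37 -1.93]
touch True [0.5714 0.0058 0.0121]
clock 19.45
grip 3 26.08273062123267 25.000573256766074
lifted 25.69219155594235 24.999668226009817 [ 0.4   0.59 -2.08]
touch True [0.5118 0.0227 0.0181]
clock 27.3083
grip 4 26.008299117184016 24.999873389460845
lifted 26.224952528724412 24.99858445924474 [ 0.19  0.15 -2.22]
touch True [0.4602 0.0454 0.026 ]
clock 35.35
35.8833
```

View pics/w4.png

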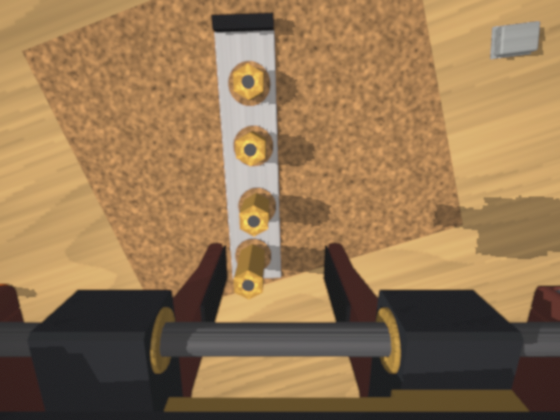

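Bores are at about (248,82), (250,149), (254,221) and (248,285). I'll compare each with its disc centre and check the can and cap.

```bash
python3 - <<'E'
from h import *
c=load('w4'); g=cv2.cvtColor(c['img'],cv2.COLOR_RGB2GRAY)
M[1]=(.6263,-.0099)
for k,(u,v) in {1:(248,82),2:(250,149),3:(254,221),4:(248,285)}.items():
    p=g[v-7:v+8,u-7:u+8]; ys,xs=np.nonzero(p<100); u2,v2=xs.mean()+u-7,ys.mean()+v-7
    w=ray(c,u2,v2,.006+H[k]); print(k,(round(u2,1),round(v2,1)),'err mm',((w[:2]-M[k])*1000).round(1))
for n in('top0','top4'):
    W=cloud(load(n))
    for u,v in((131,245),(396,202)):
        p=W[v-14:v+15,u-14:u+15].reshape(-1,3); p=p[p[:,2]>.009]; print(n,p.mean(0).round(4))
E
```

```text
1 (np.float64(247.6), np.float64(81.3)) err mm [ 0.  -0.5]
2 (np.float64(249.8), np.float64(149.4)) err mm [0.5 0.5]
3 (np.float64(253.2), np.float64(221.0)) err mm [0.5 0.7]
4 (np.float64(247.9), np.float64(285.1)) err mm [0.1 0.6]
top0 [0.5064 0.3262 0.0207]
top0 [ 0.5852 -0.2516  0.0129]
top4 [0.5064 0.3262 0.0208]
top4 [ 0.5853 -0.2514  0.0126]
```

All four spacers are within about 1 mm of their disc centres, and the can and cap haven't moved.

```bash
python3 - <<'E'
from h import *
print(bot.hand_in())
E
```

```text
the job is handed in; nothing more can be done
None
```

The job is handed in: the four spacers stand upright in order of height, shortest next to the stop, each within about 1 mm of its disc centre; the can and cap are unmoved, and the last clock reading before hand-in was about 36 s.

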